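# Lean a washed print-bed plate on the drying rack

## Task

Take the wider of the two washed aluminium print-bed plates out of the drip stand and lean it on the drying rack to dry: its long lower edge on the rubber pad between the wooden stop strip and the wire frame, centred along the strip, and its back against the steel crossbar, so that it leans about 20 degrees from upright and stays there without sliding. Set it down, do not drop it, and leave the narrower plate standing in its slot.

Things in the scene. Friction and masses are not known exactly. Their poses are not given: they have to be found in the camera images.
- wide_plate: The wider bare aluminium plate, 150 mm wide (y), 140 tall (z), 8 thick (x), 0.42 kg. Origin: middle of its lower edge, mid thickness; z runs up the plate, top edge at z = 140 mm. Faces alike. Starts upright in either slot of the drip stand; pinch its free top edge across the thickness.
- narrow_plate: The other bare aluminium plate, same look, 95 mm wide (its y), 140 mm tall (its z), 8 mm thick (its x), about 0.27 kg; upright in the other slot. Origin: middle of its lower edge. It stays where it is.
- drip_stand: Fixed grey plastic stand, 150 (x) by 180 mm (y), base 10 mm thick. Origin: centre of underside. Two slots along y, at x = -45 and +45 mm, 10 mm wide between rails with tops at z = 35 mm; the plates stand in them on the base and are drawn straight up.
- drying_rack: Fixed plywood rack, 200 mm long (y); origin on its underside. In its frame (mm): stop strip x -45 to -35, top z 26; rubber pad x -35 to 25, top z 14; 10 mm wire crossbar along y, axis x 8.5, z 80, legs at y +-85 sloping back to x 50. Plate's width lies along y, its top tilts to +x. Plate origin at x -24.5, z 15.5 gives 20 degrees of lean; edge touching the strip gives 25, further from it less.
Things that resemble listed ones, but are neither listed nor needed, are in the scene too. What is shaped like the narrow_plate but orange is not meant.

How it is judged:
At the end, for the whole second after the job is handed in: Wide plate released and at rest, lower edge on the pad (origin 5-42 mm before the rack origin, 9-22 mm up), centred within 25 mm, parallel to the strip within 12 deg, leaning 10-30 deg on the crossbar; narrow plate in its slot, moved under 20 mm, within 10 deg of upright (x of wide_plate in the frame of drying_rack between -0.042 and -0.005 m and y of wide_plate in the frame of drying_rack between -0.025 and 0.025 m and z of wide_plate in the frame of drying_rack between 0.009 and 0.022 m and angle between wide_plate's own z axis and vertical between 0.1745 and 0.5236 rad and angle between the y axis of wide_plate and the y axis of drying_rack, either way round below 0.21 rad and contact force between wide_plate and drying_rack above 0.5 N and linear speed of wide_plate below 0.02 m/s and angular speed of wide_plate below 0.1 rad/s and z of narrow_plate in the frame of drip_stand below 0.016 m and distance of narrow_plate from where it was at the start of the episode below 0.02 m and angle between narrow_plate's own z axis and vertical below 0.175 rad); the robot touches nothing.
It fails at once if the wide plate is dropped (falls free of the fingers faster than 0.5 m/s) (contact force between wide_plate and the fingers below 0.05 N and linear speed of wide_plate above 0.5 m/s).
It also fails if it takes over 48 s, if anything falls off the work surface, if the arm or the gripper's body presses on something with over 40 N, if the wrist force passes 120 N, or if a joint passes its speed limit or range.

## Robot

A 6-joint arm with a two-finger parallel gripper is mounted at the origin on the work surface; the furniture and walls round the work are solid. World frame = base frame: x ahead of the robot, y to its left, z up, the work surface at z = 0. Lengths are in m, angles in rad, forces in N, time in s.
With the tool pointing down it reaches from about 0.35 to 0.975 m from the base axis. Payload 7.1 kg.
Tool frame: the origin (TCP) lies midway between the tips of the shut fingers; the grasp point (between the pads) lies 19 mm behind it; z points along the fingers, y is the line along which they close (so a half turn about z gives the same grasp; the last joint's range is limited). The gripper opens to 88 mm and grips with 3 to 60 N. Pads are 20 mm wide; open, the fingers measure 115 mm over their backs; the gripper's body (75 mm by 178 mm) begins 61 mm behind the grasp point.
Start: joints at [-1.259, 0.423, 1.63, -0, 1.089, -0.019], TCP at [0.203, -0.591, 0.223] pointing down, gripper open.
Joint ranges: [-3, 3], [-0.9, 2.11], [0.09, 2.58], [-1.31, 4.45], [0.11, 2.69], [-2.54, 2.54]. Speed limits (rad/s): [2.39, 2.39, 3.01, 3.14, 3.14, 3.14].

## Interface

Orientations are given as a rotation vector (axis times angle).
In Python, from rig import ctrl gives the robot as it stands. The module is installed in compiled form; this text tells all that it offers.
- The arm moves only by the shell command python3 -m jog 'ROWS'. ROWS is JSON, a list of rows, each a list of 7 numbers: the turn, a rotation vector about the tool's x, y, z in rad, then the shift along the tool's x, y, z in mm, then the finger opening in mm, from 0 to 87.8. A call has 1 to 20 rows; each row is the pose to reach, as a shift and turn from the pose commanded when the call began, along the tool's axes at that moment; what a row does not reach only later rows make up. A row lasts 1/12 s, in which the tool goes at most 41.7 mm and 7.16 degrees, less where a joint would pass 70% of its speed; a pose out of reach is approached as far as the arm can. A call with a gripper value outside its range is refused whole. The fingers move at their own pace and stop on an object; the grip force is fixed at half the most. Time passes only in rows, so rows that repeat a pose let the fingers close. It gives the time, the measured TCP pose, the force, the opening and the grip force at its end, in the units of the state.
- ctrl.sense(): the state, without advancing time (a new reading comes with each control period).
- ctrl.read_camera(name): name is "scene" or "top"; returns a dict with "pixels" (400x640x3 uint8, blue, green, red), "intrinsics" (3x3 intrinsics, pixels), "position" and "attitude" of the camera in the world. Camera axes: x right, y up, looking along -z (the intrinsics and any distortion apply to the point x, -y, -z); pixel columns grow to the right and rows downward; lengths in m; the calibration is good to about 2 mm. A picture is of the moment at which its call begins. There is no depth.
- ctrl.hand_in(): hands the job in; it is judged then, once.
The state is a dict: "clock": time; "joints": joint angles; "qvel": joint speeds; "tau": joint torques, N m; "eef_pos": TCP position; "ee_rot": TCP orientation; "ft_force": force on the tool from outside, world axes, zero at the start; "ft_torque": the same for the moment, N m; "finger_gap": finger opening in m; "finger_force": force on a finger pad.
Only numpy, scipy, OpenCV 4.12 (cv2) and the standard library are available. Lean on these libraries where they do the work, as an engineer would, in place of code of your own. Each camera call takes 0.05 s, during which the arm holds its last target. There are 200 camera calls.

## Working session

There is one attempt and no reset: what is moved stays moved. The work goes in short steps, Python scripts to look and compute and a shell command to move; the robot and the scene stay as the last step left them, time stands still between calls to the robot, and variables do not carry over. Pictures are saved under pics/ and viewed, at most 10 in all, crops included, and the job is handed in when it is done.

```bash
mkdir -p pics; cat > h.py <<'E'
import numpy as np, cv2
from scipy.spatial.transform import Rotation as R
from rig import ctrl
def cam(n):
    c=ctrl.read_camera(n); return c
def rot(c):
    a=np.array(c['attitude'],float)
    return a if a.shape==(3,3) else (R.from_rotvec(a).as_matrix() if a.size==3 else R.from_quat(a).as_matrix())
def ray(c,u,v):
    K=np.array(c['intrinsics']); d=np.linalg.inv(K)@[u,v,1]; d=np.array([d[0],-d[1],-d[2]])
    return np.array(c['position'],float), rot(c)@d
def onz(c,u,v,z):
    p,d=ray(c,u,v); return p+d*(z-p[2])/d[2]
def proj(c,P):
    q=rot(c).T@(np.array(P)-c['position']); q=np.array([q[0],-q[1],-q[2]]); r=np.array(c['intrinsics'])@q; return r[:2]/r[2]
E
python3 - <<'E'
from h import *
for n in('scene','top'):
    c=cam(n); cv2.imwrite(f'pics/{n}0.png',c['pixels']); print(n,c['position'],c['attitude'],c['intrinsics'],[k for k in c])
print(ctrl.sense())
E
```

```text
scene [-0.10325092  0.46826418  0.51704307] [ 0.55478118 -1.06089413 -1.95166263] [[395.76568631   0.         323.98622103]
 [  0.         395.76568631 196.72389554]
 [  0.           0.           1.        ]] ['pixels', 'intrinsics', 'position', 'attitude']
top [0.36189081 0.06002856 1.23064288] [ 0.07974621 -0.06748765 -1.56194737] [[516.40706029   0.         327.27624076]
 [  0.         516.40706029 192.80657659]
 [  0.           0.           1.        ]] ['pixels', 'intrinsics', 'position', 'attitude']
{'clock': 0.1, 'joints': array([-1.25897463e+00,  4.23767256e-01,  1.63060772e+00,  3.52767953e-05,
        1.08862594e+00, -1.90400648e-02]), 'qvel': array([ 0.0001015 , -0.00065834, -0.00135792,  0.00094706, -0.00028641,
       -0.00115639]), 'tau': array([-1.31409077e-03, -5.45616603e+01, -2.74325985e+01,  6.44627027e-02,
        1.88908051e-02, -4.70894884e-05]), 'eef_pos': array([ 0.20288932, -0.59061179,  0.22197997]), 'ee_rot': array([-3.09732759e+00, -5.17093589e-01,  2.73998904e-04]), 'ft_force': array([ 0.55056543, -0.08288246,  0.43532119]), 'ft_torque': array([ 0.03557449,  0.00704288, -0.0354932 ]), 'finger_force': 0.0, 'finger_gap': 0.08768442123858773}
```

View pics/scene0.png

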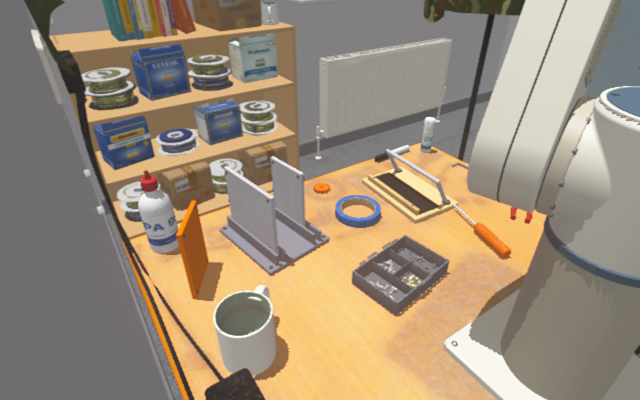

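View pics/top0.png

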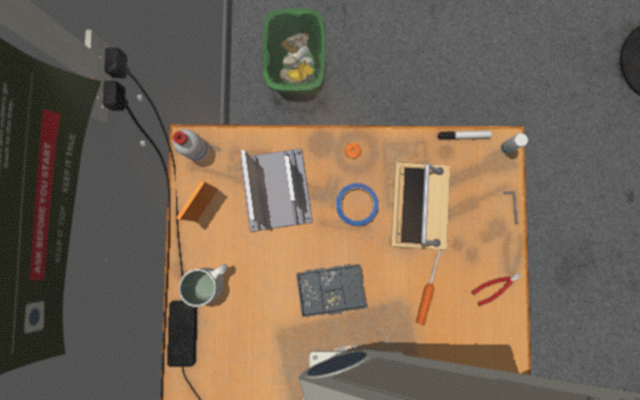

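Candidates: the left plate in the stand (top px 248,190; scene 250,215), the right plate in the stand (top 293,178; scene 288,190), and the orange plate (top 195,203), which is excluded. The left stand plate looks wider, so I'll check it in a close crop.

```bash
python3 - <<'E'
from h import *
a=cv2.imread('pics/top0.png')
x=cv2.resize(a[140:240,232:322],None,fx=5,fy=5,interpolation=cv2.INTER_CUBIC)
y=cv2.resize(a[155:255,387:457],None,fx=5,fy=5,interpolation=cv2.INTER_CUBIC)
cv2.imwrite('pics/crop.png',np.hstack([x,y]))
E
```

```text
(no output)
```

View pics/crop.png

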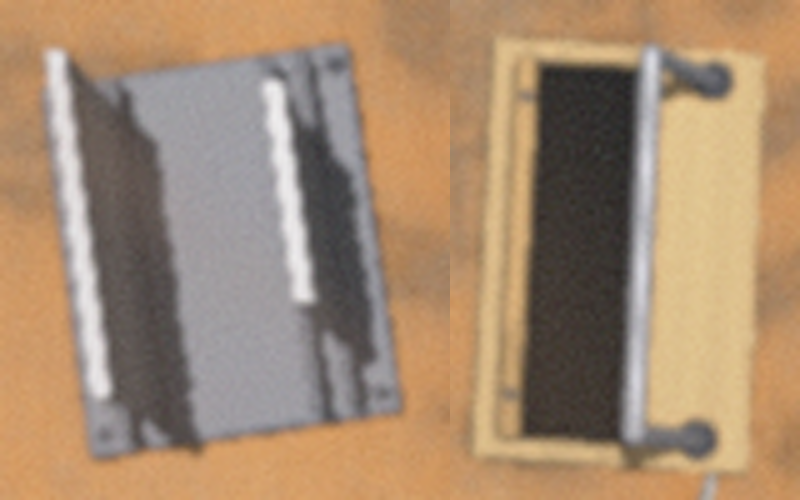

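The crop shows the left stand plate's top edge running from px (243.4,149.6) to (252.4,219.6). That is clearly longer than the right plate's, so it is the wide one. The rack's crossbar runs from (427.4,164.6) to (423.6,243), with the strip's inner edge at about x=403.

```bash
python3 - <<'E'
from h import *
np.set_printoptions(precision=4,suppress=True)
c=cam('top'); 
def seg(n,a,b,z,c=c):
    p,q=onz(c,*a,z),onz(c,*b,z); d=q-p; print(n,p,q,'mid',(p+q)/2,'len',np.linalg.norm(d),'yaw',np.degrees(np.arctan2(d[1],d[0])))
seg('wide',(243.4,149.6),(252.4,219.6),.15)
seg('narrow',(232+272/5,140+16),(232+304/5,200),.15)
seg('bar',(427.4,164.6),(423.6,243),.085)
seg('strip inner top',(404.8,168),(401.6,242.4),.026)
seg('base right',(387+315/5,155+58/5),(387+298/5,155+470/5),.008)
seg('base left',(387+46/5,155+38/5),(387+22/5,155+455/5),.008)
s=cam('scene')
seg('sbar',(389,152),(441,196),.085,s)
seg('swide',(225,169),(273,207),.15,s)
d=R.from_rotvec(ctrl.sense()['ee_rot']).as_matrix();print(d)
E
```

```text
wide [0.5543 0.2475 0.15  ] [0.4061 0.2252 0.15  ] mid [0.4802 0.2364 0.15  ] len 0.14991991387569645 yaw -171.4421802518371
narrow [0.5412 0.1561 0.15  ] [0.4479 0.1412 0.15  ] mid [0.4945 0.1486 0.15  ] len 0.09452709553105623 yaw -170.93989678984266
bar [ 0.5347 -0.154   0.085 ] [ 0.36   -0.1439  0.085 ] mid [ 0.4474 -0.1489  0.085 ] len 0.1749101190218212 yaw 176.67373823177311
strip inner top [ 0.5351 -0.1119  0.026 ] [ 0.3609 -0.1034  0.026 ] mid [ 0.448  -0.1077  0.026 ] len 0.17440109456324443 yaw 177.21322216753074
base right [ 0.5418 -0.2222  0.008 ] [ 0.3463 -0.2114  0.008 ] mid [ 0.4441 -0.2168  0.008 ] len 0.19580416711289755 yaw 176.84711694635058
base left [ 0.5506 -0.094   0.008 ] [ 0.3523 -0.0818  0.008 ] mid [ 0.4514 -0.0879  0.008 ] len 0.19867134692313407 yaw 176.48314607580818
sbar [ 0.5201 -0.1477  0.085 ] [ 0.3153 -0.1028  0.085 ] mid [ 0.4177 -0.1252  0.085 ] len 0.20966165450773058 yaw 167.63765841207805
swide [0.5443 0.2532 0.15  ] [0.3816 0.2372 0.15  ] mid [0.4629 0.2452 0.15  ] len 0.1635021344274779 yaw -174.41584706557217
[[ 0.9458  0.3248 -0.0003]
 [ 0.3248 -0.9458  0.0009]
 [ 0.     -0.0009 -1.    ]]
```

```bash
python3 - <<'E'
import cv2,numpy as np
a=cv2.imread('pics/scene0.png')
cv2.imwrite('pics/crop2.png',np.vstack([cv2.resize(a[145:275,210:340],(390,390),interpolation=cv2.INTER_CUBIC).repeat(1,0)[:390], ]) if 0 else np.hstack([cv2.resize(a[150:275,215:335],None,fx=3.3,fy=3.3,interpolation=cv2.INTER_CUBIC),cv2.resize(a[140:265,350:470],None,fx=3.3,fy=3.3,interpolation=cv2.INTER_CUBIC)]))
E
```

```text
(no output)
```

View pics/crop2.png

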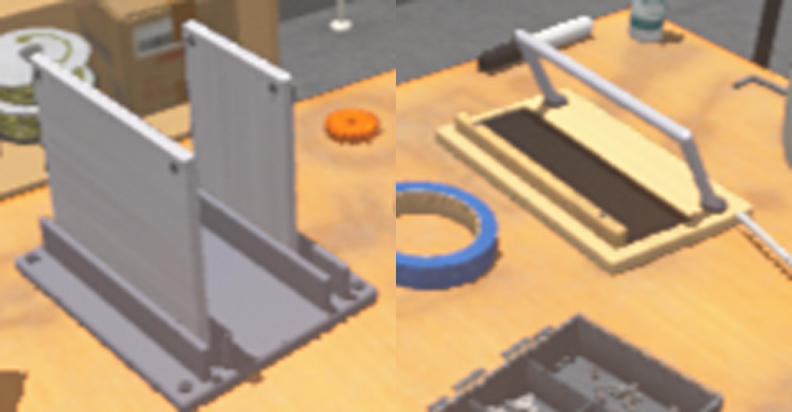

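```bash
python3 -m jog '[[0,0,0.09,180,-145,-40,87],[0,0,0.09,180,-145,-40,87],[0,0,0.09,180,-145,-40,87],[0,0,0.09,180,-145,-40,87],[0,0,0.18,360,-290,-80,87],[0,0,0.18,360,-290,-80,87],[0,0,0.18,360,-290,-80,87],[0,0,0.18,360,-290,-80,87],[0,0,0.18,360,-290,-80,87],[0,0,0.18,360,-290,-80,87],[0,0,0.18,531,-692,-40,87],[0,0,0.18,531,-692,-40,87],[0,0,0.18,531,-692,-40,87],[0,0,0.18,531,-692,-40,87],[0,0,0.18,531,-692,-40,87],[0,0,0.18,531,-692,-40,87],[0,0,0.18,531,-692,-40,87],[0,0,0.18,531,-692,-40,87],[0,0,0.18,531,-692,-40,87],[0,0,0.18,531,-692,-40,87]]'
```

```text
clock: 1.87
eef_pos: [0.472, 0.1712, 0.267]
ee_rot: [-3.133, -0.237, -0.001]
ft_force: [1.0, -0.4, 0.1]
finger_gap: 0.0868
finger_force: 0.0
```

```bash
python3 -m jog '[[0,0,0,9,-31,0,87],[0,0,0,18,-60,0,87],[0,0,0,18,-60,40,87],[0,0,0,18,-60,60,87],[0,0,0,18,-60,60,87],[0,0,0,18,-60,60,87]]'; python3 - <<'E'
from h import *
s=ctrl.sense(); print(s['eef_pos'],s['ee_rot'],s['joints'])
c=cam('top');cv2.imwrite('pics/t1.png',cv2.resize(c['pixels'][120:270,180:380],None,fx=4,fy=4))
E
```

```text
clock: 2.37
eef_pos: [0.4803, 0.2309, 0.2063]
ee_rot: [3.132, 0.237, -0.004]
ft_force: [-0.0, 0.7, 0.1]
finger_gap: 0.087
finger_force: 0.0
[0.48034476 0.23088995 0.20630283] [ 3.13168316  0.23689113 -0.00413348] [4.25737747e-01 3.11082750e-01 1.84513678e+00 1.83462887e-06
 9.88174955e-01 1.84553384e+00]
```

View pics/t1.png

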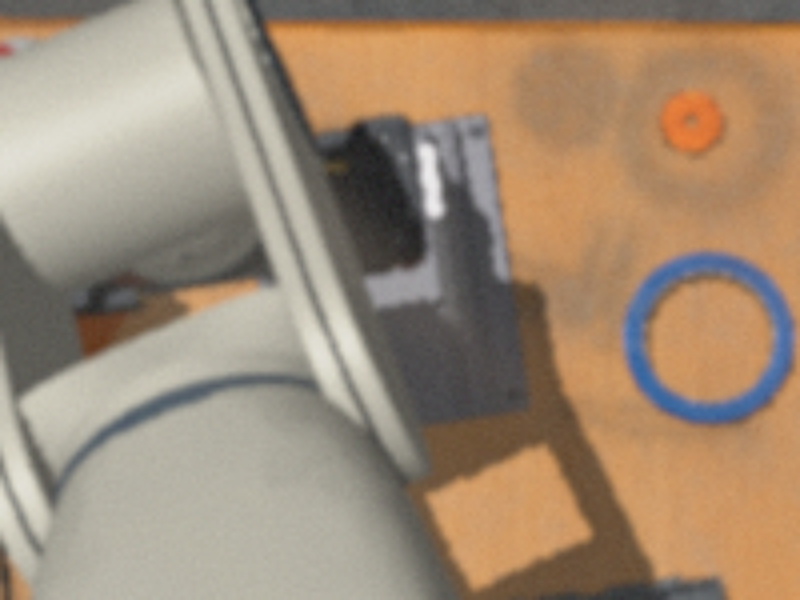

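The arm hides the wide plate in this view: the body covers px ~(250–420, 120–270) of the crop. The narrow plate at (430,180) is clear of it. Next I descend and close.

```bash
python3 -m jog '[[0,0,0,0,-5,20,87],[0,0,0,0,-5,45,87],[0,0,0,0,-5,65,87],[0,0,0,0,-5,80,87],[0,0,0,0,-5,87,87],[0,0,0,0,-5,87,87],[0,0,0,0,-5,87,40],[0,0,0,0,-5,87,20],[0,0,0,0,-5,87,14]]'; python3 -m jog '[[0,0,0,0,0,0,12],[0,0,0,0,0,0,10],[0,0,0,0,0,0,10],[0,0,0,0,0,0,10]]'
```

```text
clock: 3.17
eef_pos: [0.4813, 0.2364, 0.1214]
ee_rot: [-3.132, -0.236, -0.004]
ft_force: [0.7, -0.2, 0.3]
finger_gap: 0.0701
finger_force: 0.0
clock: 3.5
eef_pos: [0.4804, 0.2361, 0.1202]
ee_rot: [-3.133, -0.237, -0.0]
ft_force: [0.9, -0.3, -0.4]
finger_gap: 0.0438
finger_force: 0.0
```

```bash
python3 -m jog '[[0,0,0,0,0,0,10],[0,0,0,0,0,0,10],[0,0,0,0,0,0,10],[0,0,0,0,0,0,10],[0,0,0,0,0,0,9],[0,0,0,0,0,0,9]]';  python3 -m jog '[[0,0,0,0,0,0,6],[0,0,0,0,0,0,4],[0,0,0,0,0,0,0],[0,0,0,0,0,0,0],[0,0,0,0,0,0,0],[0,0,0,0,0,0,0]]'
```

```text
clock: 4.0
eef_pos: [0.4803, 0.2361, 0.12]
ee_rot: [-3.133, -0.237, 0.0]
ft_force: [0.5, 0.5, -0.1]
finger_gap: 0.0095
finger_force: 0.0
clock: 4.5
eef_pos: [0.4803, 0.2362, 0.12]
ee_rot: [-3.132, -0.237, 0.0]
ft_force: [-0.8, 3.6, -1.5]
finger_gap: 0.0082
finger_force: 30.0
```

```bash
python3 -m jog '[[0,0,0,0,0,-5,0],[0,0,0,0,0,-15,0],[0,0,0,0,0,-30,0],[0,0,0,0,0,-50,0],[0,0,0,0,0,-75,0],[0,0,0,0,0,-100,0],[0,0,0,0,0,-125,0],[0,0,0,0,0,-150,0],[0,0,0,0,0,-165,0],[0,0,0,0,0,-175,0],[0,0,0,0,0,-180,0],[0,0,0,0,0,-180,0],[0,0,0,0,0,-180,0]]'; python3 - <<'E'
from h import *
s=ctrl.sense(); print(s['eef_pos'],s['ft_torque'])
c=cam('scene');cv2.imwrite('pics/s1.png',c['pixels'])
E
```

```text
clock: 5.58
eef_pos: [0.4798, 0.2356, 0.2993]
ee_rot: [3.132, 0.236, -0.002]
ft_force: [0.2, 0.6, -4.1]
finger_gap: 0.0078
finger_force: 30.0
[0.4798208  0.23559248 0.29931132] [-0.03780304  0.00016095  0.00434633]
```

View pics/s1.png

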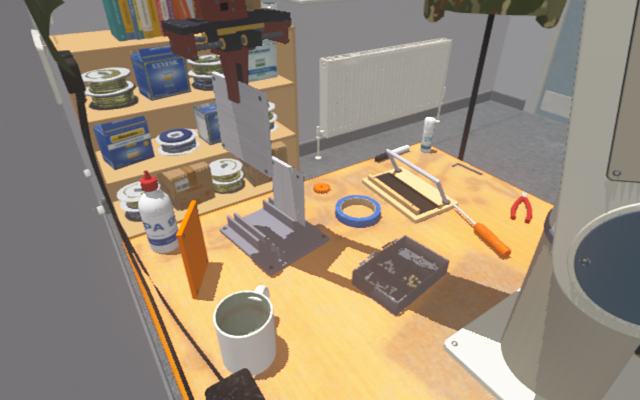

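The plate hangs square in the gripper and the narrow plate still stands in its slot at (288,190). Next I work out the moves.

```bash
cat > plan.py <<'E'
from h import *
np.set_printoptions(precision=3,suppress=True)
def plan(lift,dx=0.,tilt=20.):
    a=np.radians(-3.3); xr=np.array([np.sin(a),-np.cos(a),0]); yr=np.array([np.cos(a),np.sin(a),0]); t=np.radians(tilt)
    u=np.array([0,0,np.cos(t)])+np.sin(t)*xr
    o=np.array([.4475,-.1418,0])+(-.0245+dx)*xr+[0,0,.0155+lift]
    T=np.c_[yr,np.cross(-u,yr),-u]; p=o+.110*u
    s=ctrl.sense(); R0=R.from_rotvec(s['ee_rot']).as_matrix()
    print(lift,tilt,'turn',R.from_matrix(R0.T@T).as_rotvec(),'shift mm',R0.T@(p-s['eef_pos'])*1e3,'tcp',p)
if __name__=='__main__':
    plan(.17,tilt=0); plan(.17);plan(.12);plan(.03);plan(0)
E
python3 plan.py
```

```text
0.17 0 turn [0.001 0.002 0.208] shift mm [-83.321 344.303   3.807] tcp [ 0.449 -0.117  0.295]
0.17 20.0 turn [0.349 0.038 0.206] shift mm [-91.085 381.107  10.487] tcp [ 0.447 -0.155  0.289]
0.12 20.0 turn [0.349 0.038 0.206] shift mm [-90.978 381.067  60.487] tcp [ 0.447 -0.155  0.239]
0.03 20.0 turn [0.349 0.038 0.206] shift mm [-90.785 380.994 150.486] tcp [ 0.447 -0.155  0.149]
0 20.0 turn [0.349 0.038 0.206] shift mm [-90.721 380.97  180.486] tcp [ 0.447 -0.155  0.119]
```

```bash
python3 -m jog '[[0,0,0.01,-2,8,0,0],[0,0,0.03,-6,24,0,0],[0,0,0.05,-12,48,0,0],[0,0,0.07,-18,75,0,0],[0,0,0.09,-24,102,0,0],[0,0,0.11,-31,130,0,0],[0,0,0.13,-38,158,0,0],[0.03,0,0.15,-44,186,0,0],[0.08,0.01,0.17,-51,214,0,0],[0.13,0.01,0.18,-58,242,0,0],[0.18,0.02,0.19,-64,270,2,0],[0.22,0.025,0.2,-71,297,4,0],[0.26,0.03,0.205,-77,323,6,0],[0.30,0.033,0.206,-83,347,8,0],[0.33,0.036,0.206,-88,366,9,0],[0.349,0.038,0.206,-91,376,10,0],[0.349,0.038,0.206,-91,381,10,0],[0.349,0.038,0.206,-91,381,10,0],[0.349,0.038,0.206,-91,381,10,0]]'; python3 - <<'E'
from plan import *
plan(.03);plan(.005);plan(0)
c=cam('scene');cv2.imwrite('pics/s2.png',c['pixels'])
c=cam('top');cv2.imwrite('pics/t2.png',c['pixels'])
E
```

```text
clock: 7.22
eef_pos: [0.4473, -0.154, 0.2896]
ee_rot: [-2.79, 0.081, -0.015]
ft_force: [-0.3, 1.2, -2.9]
finger_gap: 0.0077
finger_force: 30.0
0.03 20.0 turn [-0.001 -0.001 -0.   ] shift mm [ -0.573  49.145 131.845] tcp [ 0.447 -0.155  0.149]
0.005 20.0 turn [-0.001 -0.001 -0.   ] shift mm [ -0.586  57.727 155.326] tcp [ 0.447 -0.155  0.124]
0 20.0 turn [-0.001 -0.001 -0.   ] shift mm [ -0.589  59.444 160.022] tcp [ 0.447 -0.155  0.119]
```

View pics/s2.png

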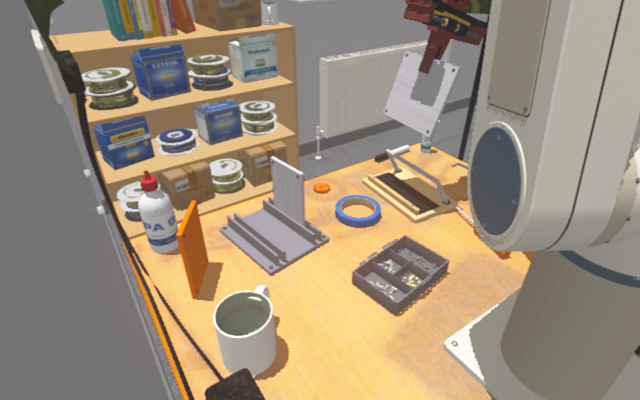

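The plate is tilted correctly above the rack, at (418,95) over the rack at (408,180). I descend to 10 mm above, then look.

```bash
python3 -m jog '[[0,0,0,0,5,13,0],[0,0,0,0,13,35,0],[0,0,0,0,23,60,0],[0,0,0,0,32,85,0],[0,0,0,0,41,110,0],[0,0,0,0,48,130,0],[0,0,0,0,53,142,0],[0,0,0,0,56,150,0],[0,0,0,0,56,150,0],[0,0,0,0,56,150,0]]'; python3 - <<'E'
from plan import *
plan(0)
c=cam('scene');cv2.imwrite('pics/s3.png',cv2.resize(c['pixels'][90:230,340:480],None,fx=4,fy=4,interpolation=cv2.INTER_CUBIC))
E
```

```text
clock: 8.15
eef_pos: [0.4481, -0.1549, 0.1302]
ee_rot: [-2.79, 0.079, -0.016]
ft_force: [-0.4, -0.8, -3.0]
finger_gap: 0.0079
finger_force: 30.0
0 20.0 turn [-0.001 -0.001  0.001] shift mm [-1.39   3.971 10.652] tcp [ 0.447 -0.155  0.119]
```

View pics/s3.png

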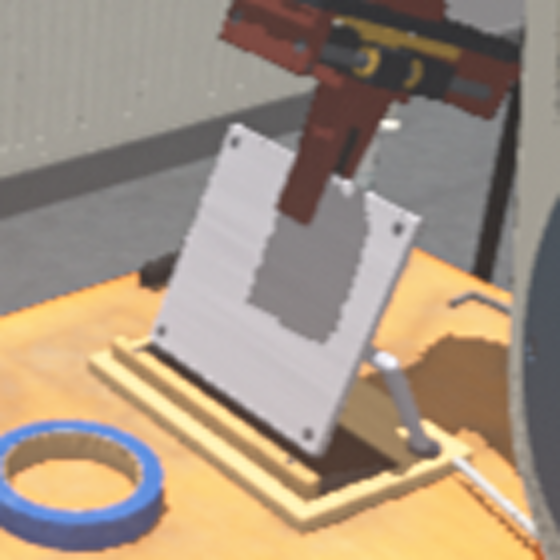

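The lower edge hangs just above the pad, behind the strip, with the bar behind the plate (bar end at crop px 380,358). I go down gently and watch the force.

```bash
python3 -m jog '[[0,0,0,-1,0.7,2,0],[0,0,0,-1,1.4,4,0],[0,0,0,-1,2.1,6,0],[0,0,0,-1,2.5,7,0],[0,0,0,-1,2.7,7.5,0],[0,0,0,-1,2.7,7.5,0],[0,0,0,-1,2.7,7.5,0]]'; python3 -m jog '[[0,0,0,0,0.2,0.5,0],[0,0,0,0,0.4,1,0],[0,0,0,0,0.5,1.5,0],[0,0,0,0,0.5,1.5,0]]'
```

```text
clock: 8.78
eef_pos: [0.4467, -0.1553, 0.1219]
ee_rot: [-2.79, 0.08, -0.016]
ft_force: [0.4, 0.3, -3.5]
finger_gap: 0.0077
finger_force: 30.0
clock: 9.12
eef_pos: [0.4468, -0.1549, 0.1205]
ee_rot: [-2.789, 0.08, -0.016]
ft_force: [1.0, 2.6, -0.1]
finger_gap: 0.0081
finger_force: 30.0
```

```bash
python3 -m jog '[[0,0,0,0,0.1,0.4,0],[0,0,0,0,0.2,0.8,0],[0,0,0,0,0.2,0.8,0]]'; python3 -c "
from plan import *
print(ctrl.sense()['ft_force'],ctrl.sense()['ft_torque'],ctrl.sense()['eef_pos'])"
```

```text
clock: 9.37
eef_pos: [0.4469, -0.1548, 0.1197]
ee_rot: [-2.789, 0.08, -0.016]
ft_force: [1.3, 5.1, 2.4]
finger_gap: 0.0079
finger_force: 30.0
[1.283 5.077 2.436] [ 1.101 -0.141 -0.041] [ 0.447 -0.155  0.12 ]
```

Both the pad and the crossbar are carrying load, so I release and look.

```bash
python3 -m jog '[[0,0,0,0,0,0,9],[0,0,0,0,0,0,12],[0,0,0,0,0,0,20],[0,0,0,0,0,0,30],[0,0,0,0,0,0,40],[0,0,0,0,0,0,40],[0,0,0,0,0,0,40]]'; python3 -m jog '[[0,0,0,0,0,-5,40],[0,0,0,0,0,-15,40],[0,0,0,0,0,-35,40],[0,0,0,0,0,-60,40],[0,0,0,0,0,-90,40],[0,0,0,0,0,-120,40],[0,0,0,0,0,-145,40],[0,0,0,0,0,-160,40],[0,0,0,0,0,-160,40],[0,0,0,0,0,-160,40]]'; python3 - <<'E'
from plan import *
c=cam('scene');a=cv2.resize(c['pixels'][90:230,340:480],(400,400),interpolation=cv2.INTER_CUBIC)
c=cam('top');b=cv2.resize(c['pixels'][140:270,360:490],(400,400),interpolation=cv2.INTER_CUBIC)
cv2.imwrite('pics/end.png',np.hstack([a,b]))
E
```

```text
clock: 9.95
eef_pos: [0.4468, -0.1553, 0.1195]
ee_rot: [-2.79, 0.08, -0.016]
ft_force: [-0.0, -0.1, 0.0]
finger_gap: 0.0393
finger_force: 0.0
clock: 10.78
eef_pos: [0.4435, -0.2105, 0.2707]
ee_rot: [-2.792, 0.081, -0.019]
ft_force: [-0.2, 0.0, 0.5]
finger_gap: 0.04
finger_force: 0.0
```

View pics/end.png

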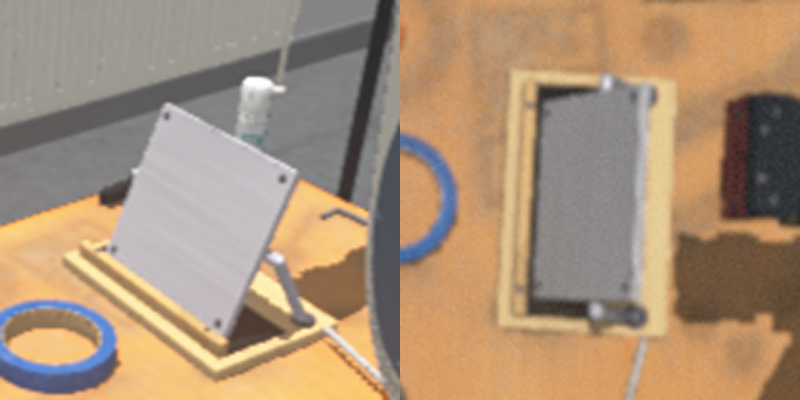

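The plate leans on the crossbar, centred, with its lower edge on the pad behind the strip (top crop: edge at x≈537, top at x≈635). I do a quick check of the numbers and of stillness, then hand in.

```bash
python3 -m jog '[[0,0,0,0,0,-160,40],[0,0,0,0,0,-160,40],[0,0,0,0,0,-160,40],[0,0,0,0,0,-160,40],[0,0,0,0,0,-160,40],[0,0,0,0,0,-160,40]]' >/dev/null; python3 -m jog '[[0,0,0,0,0,0,40],[0,0,0,0,0,0,40],[0,0,0,0,0,0,40],[0,0,0,0,0,0,40],[0,0,0,0,0,0,40],[0,0,0,0,0,0,40]]'; python3 - <<'E'
from plan import *
c=cam('top'); k=130/400
f=lambda x,y,z:onz(c,360+(x-400)*k,140+y*k,z)
l,t=f(537,200,.018),f(634,195,.147); print(l,t,np.degrees(np.arctan2(l[1]-t[1],.129)))
c2=cam('scene'); c0=cam('scene')
b=cv2.resize(c2['pixels'][90:230,340:480],(400,400),interpolation=cv2.INTER_CUBIC); e=cv2.imread('pics/end.png')[:,:400]
print('change since release', cv2.absdiff(b,e)[100:340,100:300].mean())
print(ctrl.hand_in())
E
```

```text
clock: 11.88
eef_pos: [0.44, -0.2646, 0.4196]
ee_rot: [-2.79, 0.08, -0.015]
ft_force: [0.3, 0.1, 0.9]
finger_gap: 0.0399
finger_force: 0.0
[ 0.449 -0.112  0.018] [ 0.443 -0.16   0.147] 20.361724814352943
change since release 2.3847152777777776
the job is handed in; nothing more can be done
None
```

The wide plate is on the drying rack, centred with its lower edge on the pad and leaning about 20° (measured from the top camera). The narrow plate was still upright in its slot in the last view that showed it, taken just before the plate was set down. The job was handed in at about 12 s; the hand-in returned no verdict.

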